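Shut the pressure tester's air valve

ROBOT

A 6-joint arm with a two-finger parallel gripper is mounted at the origin on the work surface. World frame = base frame: x ahead of the robot, y to its left, z up, the work surface at z = 0. Lengths are in m, angles in rad, forces in N, time in s.
With the tool pointing down it reaches from about 0.3 to 0.85 m from the base axis. Payload 4.2 kg.
Tool frame: the origin (TCP) lies at the very end of the fingers, on their centre line; the grasp point (between the pads) lies 19 mm behind it (r.grip_depth is the distance from the TCP to the grasp point, in m); z points along the fingers, y is the line along which they close (so a half turn about z gives the same grasp; the last joint's range is limited). The gripper opens to 91 mm and grips with 3 to 60 N. Pads are 32 mm wide; open, the fingers measure 118 mm over their backs; the gripper's body (76 mm by 178 mm) begins 60 mm behind the grasp point.
Start: joints at [1.245, 0.32, 1.565, -0, 1.257, -0.02], TCP at [0.173, 0.548, 0.214] pointing down, gripper open.
Joint ranges: [-3.11, 3.11], [-0.84, 2.01], [0.21, 2.61], [-1.34, 4.49], [0.05, 2.63], [-2.56, 2.56]. Speed limits (rad/s): [2.57, 2.57, 3.14, 3.14, 3.14, 3.14].

INTERFACE

Orientations are given as a rotation vector (axis times angle).
In Python, from cell import r gives the robot as it stands.
- The arm moves only by the shell command python3 -m crank 'ROWS' [OPENING]. ROWS is a JSON object of lists of equal length, an entry for each row: "slide": the shift along the tool's x, y, z each as a share of 0.075 m, from -1 to 1, a list of three; "turn": the turn about the tool's z as a share of 360 degrees, from -1 to 1. A call has 1 to 5 rows; each row shifts and turns the commanded pose from where the row before left it, along the tool's axes as they then stand; what a row does not reach is not made up. A row lasts 1/12 s, in which the tool goes at most 41.7 mm and 7.16 degrees, less where a joint would pass 70% of its speed; a pose out of reach is approached as far as the arm can. A call with a number of a shift or a turn outside -1 to 1 is refused whole. A call with a gripper value outside its range is refused whole. OPENING is the closure, from -1 (fully open) to 1 (shut), set as the call begins (- or left out, the last holds). The fingers move at their own pace and stop on an object; the grip force is fixed at half the most. Time passes only in rows, so rows that do not move let the fingers close. It gives the time, the measured TCP pose, the force, the opening and the grip force at its end, in the units of the state.
- r.state(): the state, without advancing time (a new reading comes with each control period).
- r.read_camera(name): name is "side" or "top" or "wrist"; returns a dict with "color" (420x560x3 uint8, blue, green, red), "depth" (420x560 float32, m along the optical axis (not along the pixel's ray), 0 where there is no reading), "fov_y" (degrees; the focal length in pixels is half the picture's height over the tangent of half this angle, whatever the lens; pixels are square), "cx", "cy" (the principal point, pixels), "eye" and "attitude" of the camera in the world. Camera axes: x right, y down, z forward; pixel columns grow to the right and rows downward; lengths in m; the calibration is good to about 2 mm. A picture is of the moment at which its call begins.
- r.sign_off(): hands the job in; it is judged then, once.
The state is a dict: "time_s": time; "joint_pos": joint angles; "joint_velocities": joint speeds; "joint_efforts": joint torques, N m; "tcp_pos": TCP position; "tool_rot": TCP orientation; "contact_force": force on the tool from outside, world axes, zero at the start; "torque": the same for the moment, N m; "finger_gap": opening from 0.0 (shut) to 1.0 (fully open); "finger_force": force on a finger pad.
Only numpy, scipy, OpenCV 4.12 (cv2) and the standard library are available. Lean on these libraries where they do the work, as an engineer would, in place of code of your own. Each camera call takes 0.05 s, during which the arm holds its last target. There are 200 camera calls.

TASK

Shut off the air to the pressure tester: with the fingertips, push the aluminium cover of the grey valve box by its raised block, sliding it all the way aside, off the valve well and over the closed end of the box. Then push the lever that ends in a round disc fully shut, a quarter turn until it stops crosswise to its pipe. Only push: do not lift or tip the cover, leave the plain straight lever as it is and do not disturb the loose things around the box; leave the cover open.

Things in the scene. Friction and masses are not known exactly. Their poses are not given: they have to be found in the camera images.
- box: grey fixed valve box, 280 (x) x 320 (y) x 60 mm high, origin at the centre of its underside on the bench. -y half: open well; +y half: closed deck, top at z 52 mm. Dark guide rails along its long sides (inner faces x = +-130 mm, tops z 60 mm), low stops at both ends (inner faces y = +-152 mm, tops z 57 mm, under the cover plate's top)
- well (a point): centre of the valve well's floor, at (0, -77.5, 8) mm in the box frame; same axes as the box. Well inside: 240 (x) x 135 (y) mm, walls up to z 52 mm. Two brass pipes run along y on its floor at box x = -40 and 55 mm, tops at z 26 mm
- cover: loose aluminium cover, 0.3 kg, sliding along the box's y on the box's top (z 52 mm) between the rails, 2 mm play; same axes as the box; origin at the centre of its underside. Plate 256 (x) x 145 (y) x 6 mm. Starts over the well, centre at box y = -79 to -62 mm; at the far stop its centre is at y = 79 mm. Sliding takes 1 to 4 N
- block_face (a point): middle of the -y face of the cover's raised ribbed block, at (0, -22.5, 13) mm in the cover frame. Block 150 (x) x 92 (y) mm, 14 mm high on the plate (top at z 20 mm), too wide to pinch. The plate's 50 mm strip on its -y side is flat and free: a fingertip set there pushes this face to +y
- tester_valve: the fixed valve with the disc-ended lever, in the well, its origin on the lever's vertical pivot axis at bench height; same axes as the box. It stands at either x = -40 or x = 55 mm, y = -115 mm in the box frame; the plain-lever valve stands at the other
- tester_lever (a joint): angle of the disc-ended steel lever to be shut: 0 = open, lever pointing along the pipe, to the box's +y; grows anticlockwise seen from above; 1.571 = shut at its stop, lever pointing to the box's -x, crosswise to the pipe. Starts at 0 to 0.35. It stays where it is left; turning it takes about 1.5 to 2 N at the disc
- tester_tip (a point): centre of the round disc (24 mm across) at the end of the lever to be shut, 48 mm from the pivot axis, at z 42 mm; the lever is 10 mm wide with a hub of 20 mm across, and lever, hub and disc all span z 34 to 50 mm
- blower_tip (a point): point on the plain straight lever (a steel bar 10 mm wide, 60 mm long from its pivot, no disc), 48 mm from its pivot axis, at z 42 mm. This lever also stands open, at 0 to 0.25 rad in the same sense, and is to be left alone
- screwdriver: black-handled screwdriver 130 mm long lying on the robot's side of the box; leave alone. Origin on its underside, shaft along its x
- tweezers: steel tweezers 120 mm long, 6 mm high, lying flat beside the well end of the box; leave alone. Origin at the centre of the underside
- loupe: black eye loupe, 42 mm across, 34 mm high, beside the box; leave alone. Origin under its centre
- holder: steel movement holder, 70 x 32 x 27 mm with a brass disc on top, beyond the box; leave alone. Origin under its centre
- jar: small glass jar with black cap, 40 mm across, 50 mm high, beyond the box; leave alone. Origin under its centre
- oilcup: small white ceramic cup, 44 mm across, 24 mm high, beside the box; leave alone. Origin under its centre

How it is judged:
By the outcome, as a careful person would: the job done as asked, in the order asked, and still so for the second after the job is handed in, with the robot touching nothing.
It also fails if it takes over 48 s, if anything falls off the work surface, if the arm or the gripper's body presses on something with over 40 N, if the wrist force passes 120 N, or if a joint passes its speed limit or range.

## Working session

There is one attempt and no reset: what is moved stays moved. The work goes in short steps, Python scripts to look and compute and a shell command to move; the robot and the scene stay as the last step left them, time stands still between calls to the robot, and variables do not carry over. Pictures are saved under pics/ and viewed, at most 10 in all, crops included, and the job is handed in when it is done.

```bash
mkdir -p pics; ls; python3 - <<'E'
from cell import r
import cv2,numpy as np
print(r.state())
for n in("top","side"):
    c=r.read_camera(n); np.savez(n+".npz",**c); cv2.imwrite(f"pics/{n}0.png",c["color"])
    print(n,c["fov_y"],c["cx"],c["cy"],c["eye"],c["attitude"])
E
```

```text
pics
{'time_s': 0.0, 'joint_pos': array([ 1.24498937e+00,  3.20327038e-01,  1.56568945e+00, -5.17028290e-06,
        1.25736319e+00, -2.00035837e-02]), 'joint_velocities': array([-0.00071739, -0.00157177, -0.00056388, -0.00020799, -0.00084121,
       -0.00031404]), 'joint_efforts': array([ 7.60489529e-04, -4.12457585e+01, -2.31973600e+01,  7.26847770e-02,
        4.56997321e-02, -1.29340501e-04]), 'tcp_pos': array([0.17295202, 0.54784883, 0.21309604]), 'tool_rot': array([-4.78436549e-01, -3.10464072e+00,  2.76626087e-03]), 'contact_force': array([-0.07746856,  0.9625043 , -0.35998528]), 'torque': array([ 0.00341498, -0.02649051, -0.02766929]), 'finger_force': 0.0, 'finger_gap': 0.9968610459262632}
top 56.81322721327521 283.7230226473673 207.7315728199872 [0.44199409 0.02734945 0.8414892 ] [-2.11382936  2.12258079 -0.18920586]
side 46.71863364201754 285.12470066477283 208.43039020379226 [ 0.29122911 -0.58894997  0.54902163] [-2.1320738   0.48606386 -0.23212482]
```

View pics/top0.png

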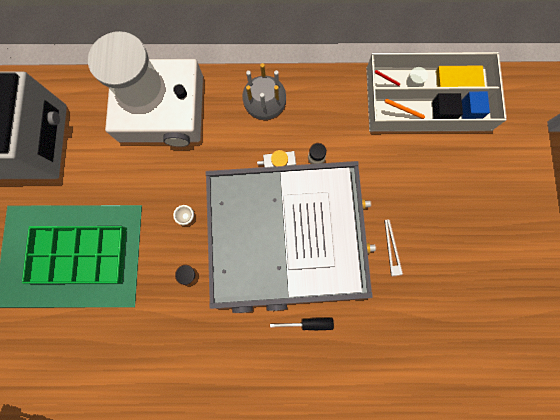

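View pics/side0.png

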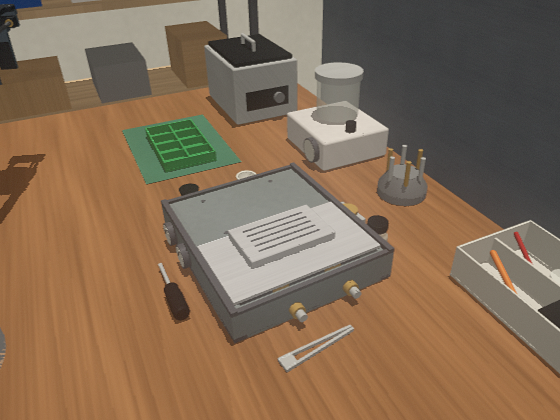

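The top view shows the box at px (207–370, 164–307), with the cover on its right (−y) half and the block at (286–334, 193–269). The deck is on the left, so box +y is roughly world +y. The side view agrees, and the pipe stubs leave on the near −y side.

```bash
cat > h.py <<'E'
import numpy as np,cv2
from scipy.spatial.transform import Rotation as R
def cam(c):
    f=210/np.tan(np.radians(float(c["fov_y"]))/2)
    return f,float(c["cx"]),float(c["cy"]),np.array(c["eye"]),R.from_rotvec(c["attitude"]).as_matrix()
def cloud(c):
    f,cx,cy,e,A=cam(c); v,u=np.mgrid[:420,:560]; d=c["depth"]
    P=np.stack([(u-cx)/f*d,(v-cy)/f*d,d],-1)@A.T+e
    P[d==0]=np.nan; return P
def ray(c,u,v,z):
    f,cx,cy,e,A=cam(c); w=A@np.array([(u-cx)/f,(v-cy)/f,1]); return e+w*(z-e[2])/w[2]
def big(m):
    n,l,s,_=cv2.connectedComponentsWithStats(m.astype(np.uint8)); return l==1+np.argmax(s[1:,4])
E
python3 - <<'E'
from h import *
for n in("top","side"):
    c=np.load(n+".npz"); P=cloud(c); z=P[...,2]
    reg=(abs(P[...,0]-.45)<.25)&(abs(P[...,1]-.03)<.24)
    for lab,lo,hi in(("box",.045,.085),("block",.067,.08)):
        m=big(reg&(z>lo)&(z<hi)); q=P[m]
        rc=cv2.minAreaRect((q[:,:2]*1000).astype(np.float32))
        print(n,lab,m.sum(),np.round(rc[0],1),np.round(rc[1],1),round(rc[2],2),"z",np.round(np.percentile(q[:,2],[5,50,95])*1000,1))
    # cover bright mask by colour
    g=cv2.cvtColor(c["color"],cv2.COLOR_BGR2HSV)
    m=big(reg&(g[...,2]>195)&(g[...,1]<40)); q=P[m]; print("white",m.sum(),np.round(np.array([q.min(0),q.max(0)])*1000), np.round(cv2.minAreaRect((q[:,:2]*1000).astype(np.float32))[:2],1))
E
```

```text
top box 21594 [535.6  30.5] [292.3 320.8] 3.64 z [50.4 56.2 72.6]
top block 3418 [544.1 -14.1] [150.1  92.1] 3.57 z [69.8 72.  74.2]
white 8255 [[ 414. -117.   51.]
 [ 676.   43.   76.]] [[544.7 -37.5]
 [256.7 144.5]]
side box 20283 [536.6  28.4] [293.4 324.7] 3.69 z [50.  56.9 71.9]
side block 3371 [544.6 -16.6] [150.1  96. ] 3.72 z [69.5 71.4 72.9]
white 6720 [[ 416. -119.   54.]
 [ 676.   40.   74.]] [[545.7 -39.4]
 [254.4 147. ]]
```

```bash
python3 -m crank '{"slide":[[0,0,0],[0,0,0],[0,0,0]],"turn":[-0.0195,-0.0195,-0.0196]}' 1
for i in 1 2; do :; done
python3 -m crank '{"slide":[[-0.223,-0.439,0],[-0.223,-0.439,0],[-0.223,-0.439,0],[-0.223,-0.439,0],[-0.223,-0.439,0]],"turn":[0,0,0,0,0]}'
python3 -m crank '{"slide":[[-0.223,-0.439,0],[-0.223,-0.439,0],[-0.223,-0.439,0],[-0.223,-0.439,0],[-0.223,-0.439,0]],"turn":[0,0,0,0,0]}'
```

```text
time_s: 0.35
tcp_pos: [0.173, 0.548, 0.2134]
tool_rot: [0.108, -3.139, 0.002]
contact_force: [0.4, -0.9, 0.6]
finger_gap: 0.815
finger_force: 0.0
time_s: 0.77
tcp_pos: [0.2671, 0.3875, 0.2135]
tool_rot: [0.099, -3.14, 0.001]
contact_force: [1.1, -0.2, -0.2]
finger_gap: 0.445
finger_force: 0.0
time_s: 1.18
tcp_pos: [0.3608, 0.2284, 0.2138]
tool_rot: [0.099, -3.14, 0.0]
contact_force: [0.4, 1.5, -0.1]
finger_gap: 0.083
finger_force: 0.0
```

```bash
python3 -m crank '{"slide":[[-0.223,-0.439,0],[-0.223,-0.439,0],[-0.223,-0.439,0],[-0.223,-0.439,0],[-0.223,-0.439,0]],"turn":[0,0,0,0,0]}'
python3 -m crank '{"slide":[[-0.223,-0.439,0],[-0.223,-0.439,0],[-0.223,-0.439,0],[-0.223,-0.439,0],[-0.223,-0.439,0]],"turn":[0,0,0,0,0]}'
python3 -m crank '{"slide":[[0,0,0.3],[0,0,0.3],[0,0,0.3],[0,0,0.3],[0,0,0]],"turn":[0,0,0,0,0]}'
python3 - <<'E'
from cell import r
from h import *
for n in("top","wrist"):
    c=r.read_camera(n); cv2.imwrite(f"pics/{n}1.png",c["color"]); np.savez(n+"1.npz",**c)
print(r.state()["tcp_pos"],r.state()["contact_force"])
E
```

```text
time_s: 1.6
tcp_pos: [0.4546, 0.0692, 0.2138]
tool_rot: [0.098, -3.14, -0.0]
contact_force: [0.9, 0.0, -0.3]
finger_gap: 0.005
finger_force: 0.0
time_s: 2.02
tcp_pos: [0.5484, -0.0898, 0.2135]
tool_rot: [0.097, -3.139, -0.001]
contact_force: [0.9, 0.9, 0.2]
finger_gap: 0.006
finger_force: 0.0
time_s: 2.43
tcp_pos: [0.5446, -0.0876, 0.1193]
tool_rot: [0.097, -3.13, -0.004]
contact_force: [-1.0, 0.3, 0.2]
finger_gap: 0.004
finger_force: 0.0
[ 0.54763335 -0.08793557  0.12350937] [ 0.08462913 -0.67376411  0.28803652]
```

```bash
python3 -m crank '{"slide":[[0,0,0.25],[0,0,0.25],[0,0,0.2],[0,0,0.05],[0,0,0]],"turn":[0,0,0,0,0]}'
python3 -m crank '{"slide":[[0,0,0],[0,0,0]],"turn":[0,0]}'
python3 - <<'E'
from cell import r
import cv2
c=r.read_camera("side"); cv2.imwrite("pics/s1.png",c["color"])
E
```

```text
time_s: 2.95
tcp_pos: [0.5483, -0.088, 0.0682]
tool_rot: [-0.098, 3.14, 0.0]
contact_force: [0.1, -1.2, -0.2]
finger_gap: 0.005
finger_force: 0.0
time_s: 3.12
tcp_pos: [0.5493, -0.0882, 0.0694]
tool_rot: [-0.098, 3.137, -0.001]
contact_force: [-0.3, 0.8, 0.5]
finger_gap: 0.006
finger_force: 0.0
```

View pics/s1.png

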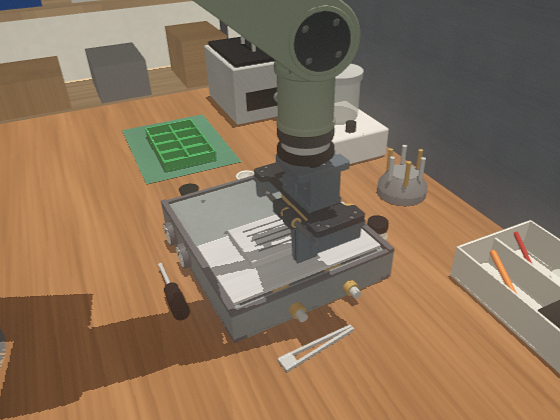

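The fingers hang above the free strip, in front of the block (tip at about px (300, 255)). Next I lower them and push.

```bash
python3 -m crank '{"slide":[[0,0,0.04],[0,0,0.045],[0,0.1,0],[0,0.05,0],[0,0.05,0]],"turn":[0,0,0,0,0]}'
python3 -m crank '{"slide":[[0,0.05,0],[0,0.1,0],[0,0.1,0],[0,0.1,0],[0,0.1,0]],"turn":[0,0,0,0,0]}'
```

```text
time_s: 3.58
tcp_pos: [0.5469, -0.0724, 0.0612]
tool_rot: [0.098, -3.14, -0.0]
contact_force: [1.0, 0.5, 1.0]
finger_gap: 0.004
finger_force: 0.0
time_s: 4.0
tcp_pos: [0.5449, -0.0386, 0.0613]
tool_rot: [0.098, -3.14, 0.0]
contact_force: [0.5, -1.6, -0.1]
finger_gap: 0.008
finger_force: 0.7
```

```bash
python3 -m crank '{"slide":[[0,0.13,0],[0,0.13,0],[0,0.13,0],[0,0.13,0],[0,0.13,0]],"turn":[0,0,0,0,0]}'
python3 -m crank '{"slide":[[0,0.13,0],[0,0.13,0],[0,0.13,0],[0,0.13,0],[0,0.1,0]],"turn":[0,0,0,0,0]}'
python3 -m crank '{"slide":[[0,0.04,0],[0,0.03,0],[0,0.03,0],[0,0.03,0],[0,0,0]],"turn":[0,0,0,0,0]}'
```

```text
time_s: 4.42
tcp_pos: [0.5418, 0.0104, 0.0613]
tool_rot: [0.098, -3.14, -0.0]
contact_force: [0.3, -0.9, -1.1]
finger_gap: 0.005
finger_force: 0.7
time_s: 4.83
tcp_pos: [0.5389, 0.0569, 0.0613]
tool_rot: [0.098, -3.14, -0.0]
contact_force: [-0.2, -1.6, -0.2]
finger_gap: 0.004
finger_force: 0.8
time_s: 5.25
tcp_pos: [0.5384, 0.0657, 0.0613]
tool_rot: [0.097, -3.14, -0.001]
contact_force: [0.4, 0.7, 0.4]
finger_gap: 0.008
finger_force: 0.0
```

```bash
python3 -m crank '{"slide":[[0,0.02,0],[0,0.02,0],[0,0.02,0],[0,0.02,0],[0,0,0]],"turn":[0,0,0,0,0]}'
python3 -m crank '{"slide":[[0,0.02,0],[0,0.02,0],[0,0,0]],"turn":[0,0,0]}'
```

```text
time_s: 5.67
tcp_pos: [0.5381, 0.0716, 0.0614]
tool_rot: [-0.098, 3.14, 0.0]
contact_force: [0.0, -1.6, 0.1]
finger_gap: 0.008
finger_force: 0.5
time_s: 5.92
tcp_pos: [0.5379, 0.0747, 0.0614]
tool_rot: [-0.098, 3.14, 0.0]
contact_force: [0.2, -1.5, -0.1]
finger_gap: 0.002
finger_force: 0.5
```

```bash
python3 -m crank '{"slide":[[0,0.015,0],[0,0.015,0],[0,0,0]],"turn":[0,0,0]}'
python3 -m crank '{"slide":[[0,0.015,0],[0,0.015,0],[0,0,0]],"turn":[0,0,0]}'
```

```text
time_s: 6.17
tcp_pos: [0.5378, 0.0769, 0.0614]
tool_rot: [-0.098, 3.14, 0.0]
contact_force: [0.4, -1.2, 0.7]
finger_gap: 0.004
finger_force: 0.6
time_s: 6.42
tcp_pos: [0.5378, 0.0773, 0.0613]
tool_rot: [-0.1, 3.14, -0.005]
contact_force: [-0.1, -7.8, 0.0]
finger_gap: 0.006
finger_force: 3.8
```

The force jumped to 8 N, so the cover is at the far stop. I'll back off, lift clear and look.

```bash
python3 -m crank '{"slide":[[0,-0.1,0],[0,-0.1,0],[0,0,-0.4],[0,0,-0.5],[0,0,-0.5]],"turn":[0,0,0,0,0]}'
python3 -m crank '{"slide":[[0,0.5,-0.1],[0,0.5,0],[0,0.5,0],[0,0,0],[0,0,0]],"turn":[0,0,0,0,0]}'
python3 - <<'E'
from cell import r
from h import *
for n in("top","side"):
    c=r.read_camera(n); np.savez(n+"2.npz",**c)
    im=c["color"]; im=im[130:330,180:420] if n=="top" else im[150:350,140:400]
    cv2.imwrite(f"pics/{n}2.png",cv2.resize(im,None,fx=3,fy=3,interpolation=cv2.INTER_CUBIC))
E
```

```text
time_s: 6.83
tcp_pos: [0.5377, 0.0637, 0.1668]
tool_rot: [0.097, -3.137, -0.001]
contact_force: [0.6, -0.4, -0.8]
finger_gap: 0.007
finger_force: 0.0
time_s: 7.25
tcp_pos: [0.5312, 0.1777, 0.1737]
tool_rot: [0.103, -3.14, -0.001]
contact_force: [0.4, -1.0, -0.2]
finger_gap: 0.007
finger_force: 0.0
```

View pics/top2.png

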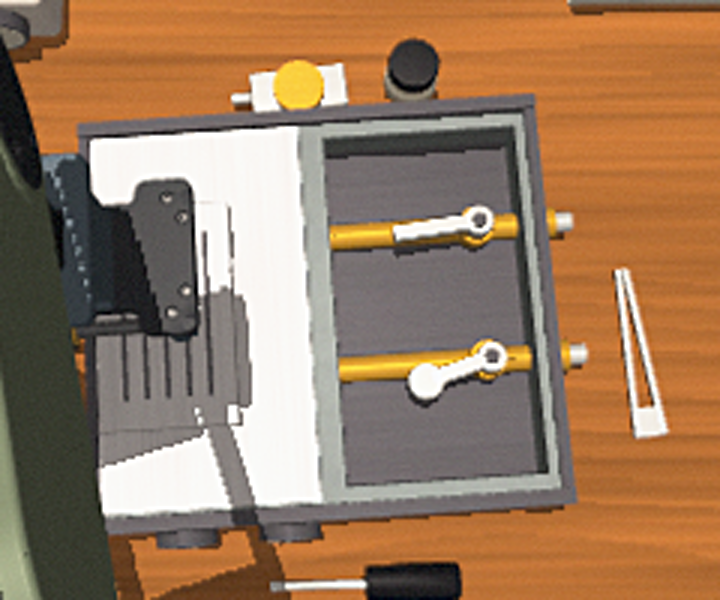

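View pics/side2.png

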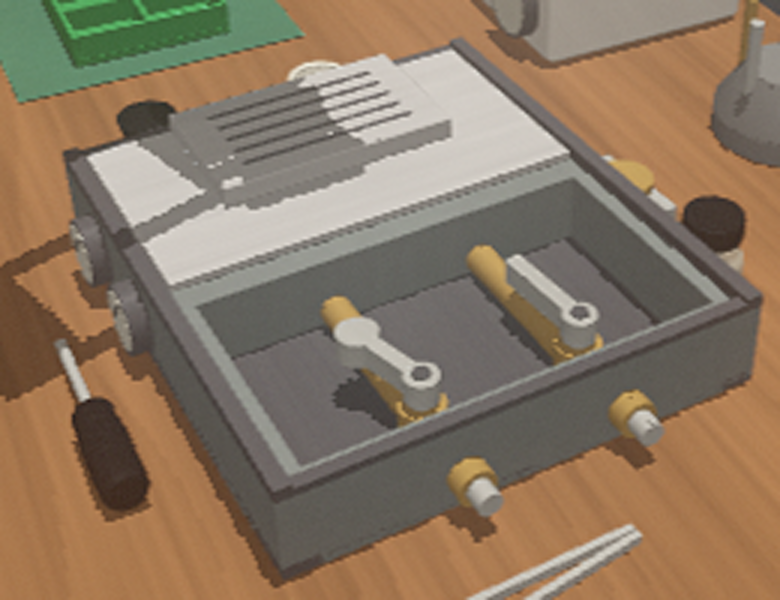

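The cover is over the deck at its stop. In the top crop the disc is at (425, 381), its pivot at (491, 357), and the plain lever at x = 395–490, y = 215–240. In the side crop the disc is at (358, 340).

```bash
python3 - <<'E'
from h import *
t=np.load("top2.npz");s=np.load("side2.npz")
def tri(a,b):
    L=[]
    for c,(u,v) in((t,a),(s,b)):
        e=cam(c)[3]; d=ray(c,u,v,0.)-e; L.append((e,d/np.linalg.norm(d)))
    M=sum(np.eye(3)-np.outer(d,d) for e,d in L); y=sum((np.eye(3)-np.outer(d,d))@e for e,d in L)
    return np.linalg.solve(M,y)
a=np.radians(3.6);X=np.array([np.cos(a),np.sin(a)]);Y=np.array([-X[1],X[0]]);o=np.array([.541,.030])
for n,p,q in(("disc",(425,381),(358,340)),("pivot",(491,357),(421,373)),("blow pivot",(480,220),(579,314))):
    p=(180+p[0]/3,130+p[1]/3);q=(140+q[0]/3,150+q[1]/3)
    for l,P in(("tri",tri(p,q)),("top",ray(t,*p,.05)),("side",ray(s,*q,.05))):
        d=P[:2]-o; print(n,l,np.round(P*1000,1),"box",np.round([d@X*1000,d@Y*1000],1))
P=cloud(t);g=t["color"].min(2);m=(P[...,2]>.05)&(g>190)&(abs(P[...,0]-.54)<.14)&(P[...,1]<.2)
d=P[m][:,:2]-o;y=d@Y; print("cover -y edge",np.percentile(y[(y>-.02)],[0.5,2])*1000)
E
```

```text
disc tri [492.7 -42.6  41.5] box [-52.8 -69.4]
disc top [490.8 -41.4  50. ] box [-54.6 -68.1]
disc side [490.7 -51.9  50. ] box [-55.4 -78.6]
pivot tri [508.5 -87.2  48.4] box [ -39.8 -114.9]
pivot top [506.8 -86.4  50. ] box [ -41.5 -114. ]
pivot side [509.4 -89.1  50. ] box [ -39.  -116.9]
blow pivot tri [602.9 -82.5  48.2] box [  54.8 -116.2]
blow pivot top [601.4 -81.8  50. ] box [  53.3 -115.4]
blow pivot side [603.2 -84.4  50. ] box [  54.9 -118.1]
cover -y edge [6.91406354 9.12194867]
```

```bash
python3 -m crank '{"slide":[[0.043,-0.45,0],[0.043,-0.45,0],[0.043,-0.45,0],[0.043,-0.45,0],[0.043,-0.45,0]],"turn":[0,0,0,0,0]}'
python3 -m crank '{"slide":[[0.043,-0.45,0],[0,0,0.4],[0,0,0.3],[0,0,0],[0,0,0]],"turn":[0,0,0,0,0]}'
python3 -m crank '{"slide":[[0,0,0],[0,0,0]],"turn":[0,0]}'
```

```text
time_s: 7.77
tcp_pos: [0.5253, 0.0038, 0.1738]
tool_rot: [0.095, -3.14, -0.0]
contact_force: [1.1, -0.4, -0.5]
finger_gap: 0.005
finger_force: 0.0
time_s: 8.18
tcp_pos: [0.5238, -0.0283, 0.1207]
tool_rot: [0.095, -3.137, -0.001]
contact_force: [1.2, 0.3, 0.3]
finger_gap: 0.005
finger_force: 0.0
time_s: 8.35
tcp_pos: [0.5259, -0.0272, 0.1228]
tool_rot: [-0.098, 3.137, -0.0]
contact_force: [-0.8, -0.1, -1.0]
finger_gap: 0.006
finger_force: 0.0
```

```bash
python3 -m crank '{"slide":[[0,0,0.3],[0,0,0.3],[0,0,0.3],[0,0,0.15],[0,0,0]],"turn":[0,0,0,0,0]}'
python3 -m crank '{"slide":[[0,0,0.06],[0,0,0],[0,0,0]],"turn":[0,0,0]}'
```

```text
time_s: 8.77
tcp_pos: [0.5238, -0.0267, 0.0413]
tool_rot: [0.099, -3.137, -0.001]
contact_force: [-0.4, -0.2, 0.4]
finger_gap: 0.005
finger_force: 0.0
time_s: 9.02
tcp_pos: [0.5258, -0.027, 0.0392]
tool_rot: [-0.098, 3.138, -0.0]
contact_force: [1.1, -0.1, -0.3]
finger_gap: 0.006
finger_force: 0.0
```

```bash
python3 -m crank '{"slide":[[0.06,0,0],[0.06,0,0],[0.06,0,0],[0.06,0,0],[0.06,0,0]],"turn":[0,0,0,0,0]}'
python3 -m crank '{"slide":[[0.06,-0.03,0],[0.06,-0.03,0],[0.055,-0.035,0],[0,0,0]],"turn":[0,0,0,0]}'
python3 -m crank '{"slide":[[0.05,-0.05,0],[0.05,-0.05,0],[0.04,-0.05,0],[0,0,0]],"turn":[0,0,0,0]}'
python3 - <<'E'
from cell import r
from h import *
c=r.read_camera("side"); cv2.imwrite("pics/s3.png",cv2.resize(c["color"][150:350,140:400],None,fx=2,fy=2))
E
```

```text
time_s: 9.43
tcp_pos: [0.5022, -0.0285, 0.0384]
tool_rot: [-0.098, 3.139, 0.0]
contact_force: [1.1, 0.4, 0.5]
finger_gap: 0.007
finger_force: 0.6
time_s: 9.77
tcp_pos: [0.4882, -0.0368, 0.0379]
tool_rot: [0.097, -3.138, -0.0]
contact_force: [0.3, 0.7, 0.7]
finger_gap: 0.004
finger_force: 0.2
time_s: 10.1
tcp_pos: [0.4788, -0.049, 0.0378]
tool_rot: [0.097, -3.138, 0.0]
contact_force: [-0.2, 1.9, -0.1]
finger_gap: 0.006
finger_force: 0.4
```

View pics/s3.png

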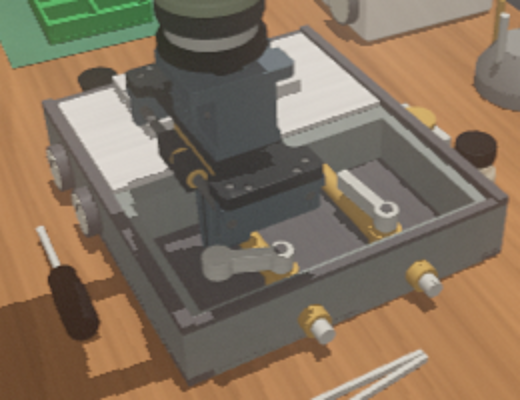

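The lever is turning as planned: the disc at crop (222, 263) is pushed ahead of the fingertips and the plain lever is untouched.

```bash
python3 -m crank '{"slide":[[0.04,-0.05,0],[0.03,-0.05,0],[0.03,-0.05,0],[0.02,-0.03,0],[0,0,0]],"turn":[0,0,0,0,0]}'
python3 -m crank '{"slide":[[0.02,-0.02,0],[0,-0.02,0],[0,-0.02,0],[0,0,0]],"turn":[0,0,0,0]}'
```

```text
time_s: 10.57
tcp_pos: [0.4716, -0.063, 0.0381]
tool_rot: [0.097, -3.14, 0.001]
contact_force: [-0.1, -0.5, 0.5]
finger_gap: 0.006
finger_force: 0.0
time_s: 10.9
tcp_pos: [0.47, -0.067, 0.038]
tool_rot: [0.098, -3.139, -0.0]
contact_force: [-0.1, 1.6, 1.2]
finger_gap: 0.003
finger_force: 0.6
```

```bash
python3 -m crank '{"slide":[[0,-0.02,0],[0,-0.02,0],[0,0,0]],"turn":[0,0,0]}'
python3 -m crank '{"slide":[[0,-0.02,0],[0,-0.015,0],[0,0,0]],"turn":[0,0,0]}'
```

```text
time_s: 11.15
tcp_pos: [0.4699, -0.0684, 0.0379]
tool_rot: [0.094, -3.138, -0.005]
contact_force: [-1.8, 7.7, 2.0]
finger_gap: 0.005
finger_force: 4.2
time_s: 11.4
tcp_pos: [0.4699, -0.0688, 0.0379]
tool_rot: [0.09, -3.138, -0.012]
contact_force: [0.0, 16.8, 4.0]
finger_gap: 0.002
finger_force: 8.8
```

At the stop, 17 N. I'll back off to +y, lift, move clear and check.

```bash
python3 -m crank '{"slide":[[0,0.1,0],[0,0.15,0],[0,0,0],[0,0,-0.3],[0,0,-0.5]],"turn":[0,0,0,0,0]}'
python3 -m crank '{"slide":[[0,0,-0.5],[0,0,-0.5],[0,0.5,0],[0,0.5,0],[0,0.5,0]],"turn":[0,0,0,0,0]}'
python3 -m crank '{"slide":[[0,0.5,0],[0,0,0],[0,0,0]],"turn":[0,0,0]}'
python3 - <<'E'
from cell import r
from h import *
c=r.read_camera("top"); np.savez("top4.npz",**c)
cv2.imwrite("pics/top4.png",cv2.resize(c["color"][130:330,180:420],None,fx=3,fy=3,interpolation=cv2.INTER_CUBIC))
print(r.state()["tcp_pos"])
E
```

```text
time_s: 11.82
tcp_pos: [0.467, -0.0535, 0.0957]
tool_rot: [0.1, -3.131, -0.001]
contact_force: [1.6, -0.3, 0.5]
finger_gap: 0.003
finger_force: 0.0
time_s: 12.23
tcp_pos: [0.4632, 0.0589, 0.1741]
tool_rot: [-0.095, 3.137, -0.001]
contact_force: [0.8, -0.0, -0.6]
finger_gap: 0.002
finger_force: 0.0
time_s: 12.48
tcp_pos: [0.4604, 0.097, 0.1731]
tool_rot: [-0.105, 3.139, -0.001]
contact_force: [-0.6, 0.2, -0.2]
finger_gap: 0.008
finger_force: 0.0
[0.46042642 0.0958226  0.17299023]
```

View pics/top4.png

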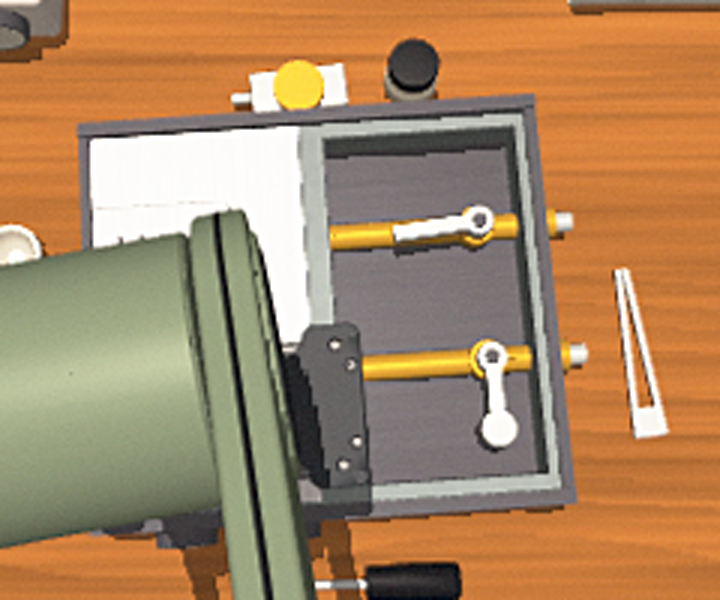

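The disc is at (499, 429), in line with the box's x direction from its pivot at (491, 357), so the lever is shut. The cover edge, plain lever, screwdriver and tweezers haven't moved.

```bash
python3 -m crank '{"slide":[[0,0,0],[0,0,0]],"turn":[0,0]}' | head -1; python3 -c "
from cell import r
print(r.sign_off())"
```

```text
time_s: 12.7
the job is handed in; nothing more can be done
None
```

The job is handed in: the cover is pushed to its far stop and left open, the disc-ended lever is shut at its stop, and the plain lever and the loose things in view were undisturbed; it took about 13 s of the 48 s.

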